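# Right the toppled storage box and park it against the stop

## Task

The cream storage box has been left lying on its long side with its lid facing right, as the robot sees it. Without gripping or lifting it, push it over to the left so that it stands on its base with the lid on top, then push it on across the bench until its long side lies flush against the wooden stop strip, with the strip behind most of its length. Leave the other things on the bench where they are.

Things in the scene. Friction and masses are not known exactly. Their poses are not given: they have to be found in the camera images.
- storage_box: Rigid cream box, lid fixed, 0.35 to 0.65 kg. Origin: centre of its base. z: base to lid, 78 mm; y: length, +-125 mm; x: width, +-50 mm. It starts on a long side, 100 mm high, 78 deep: x up, z (lid) to the robot's right, base towards the stop strip. Pushed left, high on the lid face, it tips about its far lower edge without slipping; past 40 degrees it falls on by itself.
- stop_strip: Wooden strip fixed to the bench top left of the box, running away from the robot; 30 mm wide, 260 mm long, 20 mm high, two screws in its top. Origin: centre of its underside. y along its length, x across it, pointing left, away from the box; the face towards the box, at x = -15 mm, is the stop.
- glue_bottle: White glue bottle with a red cap, 34 x 45 x 116 mm, standing loose to the left of the work; origin: centre of its underside. Not to be disturbed.
- small_carton: Small brown carton, 58 x 64 x 46 mm, loose, left of the work; origin: centre of its underside. Not to be disturbed.
- stub_driver: Short screwdriver with an orange handle, 25 x 79 x 30 mm, lying loose, left of the work; origin: centre of its underside. Not to be disturbed.
- oil_can: Brass-coloured bench oiler with a tall thin spout, 72 mm across, 136 mm high, standing loose, right of the work; origin: centre of its underside. Not to be disturbed.
- spanner_a: Steel spanner, 44 x 197 x 8 mm, lying loose, right of the work; origin: centre of its underside. Not to be disturbed.

How it is judged:
By the outcome, as a careful person would: the job done as asked, in the order asked, and still so for the second after the job is handed in, with the robot touching nothing.
It also fails if it takes over 45 s, if anything falls off the work surface, if the arm or the gripper's body presses on something with over 40 N, if the wrist force passes 120 N, or if a joint passes its speed limit or range.

## Robot

A 6-joint arm with a two-finger parallel gripper is mounted at the origin on a cart in front of the work surface, level with it; the furniture and walls round the work are solid. World frame = base frame: x ahead of the robot, y to its left, z up, the work surface at z = 0. Lengths are in m, angles in degrees, forces in N, time in s.
With the tool pointing down it reaches from about 0.4 to 0.825 m from the base axis. Payload 7 kg.
Tool frame: the origin (TCP) lies at the very end of the fingers, on their centre line; the grasp point (between the pads) lies r.grip_depth behind it (r.grip_depth is the distance from the TCP to the grasp point, in m); z points along the fingers, y is the direction in which the jaws open and shut (so a half turn about z gives the same grasp; the last joint's range is limited). The gripper opens to 88 mm and grips with 3 to 60 N. Pads are 19 mm wide; open, the fingers measure 130 mm over their backs; the gripper's body (78 mm by 193 mm) begins 47 mm behind the grasp point.
Start: joints at [-52.535, 20.546, 0.682, 0, -70.136, -16.507], TCP at [0.241, -0.63, 0.227] pointing down, gripper open.
Joint ranges: [-176.03, 176.03], [-82.01, 121.73], [-58.28, 71.71], [-173.87, 95.51], [-174.79, -0.11], [-173.66, 173.66]. Speed limits (degrees/s): [136.94, 136.94, 172.46, 180, 180, 180].

## Interface

Orientations are given as [roll, pitch, yaw] about the fixed x, y, z axes, in that order (R = Rz(yaw) Ry(pitch) Rx(roll)).
In Python, from plant import r gives the robot as it stands. The module is installed in compiled form; this text tells all that it offers.
- The arm moves only by the tool step_arm, never from a script. Its argument "increments" is a list of rows, each a list of 3 entries, a list of its own where there are three numbers: the shift along the tool's x, y, z in m, then the turn, a rotation vector about the tool's x, y, z in rad, then the closure, from 0 (fully open) to 1 (shut). In form: [[[x, y, z], [wx, wy, wz], grip], ...]. A call has 1 to 10 rows; each row is the pose to reach, as a shift and turn from the pose commanded when the call began, along the tool's axes at that moment; what a row does not reach only later rows make up. A row lasts 1/10 s, in which the tool goes at most 50 mm and 8.59 degrees, less where a joint would pass 70% of its speed; a pose out of reach is approached as far as the arm can. A call with a gripper value outside its range is refused whole. The fingers move at their own pace and stop on an object; "force" is the grip in N (left out, the last holds). Time passes only in rows, so rows that repeat a pose let the fingers close. It gives the time, the measured TCP pose, the force and the opening at its end, in the units of the state.
- r.get_state(): the state, without advancing time (a new reading comes with each control period).
- r.capture(name): name is "scene" or "top"; returns a dict with "color" (480x640x3 uint8, red, green, blue), "intrinsics" (3x3 intrinsics, pixels), "k1" (the pictures are not rectified: a ray, as slopes to the right and down, at radius r is drawn at 1 + k1 r^2 times it, then the intrinsics apply), "rvec" (rotation vector, rad) and "tvec" (3), from world to camera coordinates, as OpenCV has them. Camera axes: x right, y down, z forward; pixel columns grow to the right and rows downward; lengths in m; the calibration is good to about 2 mm. A picture is of the moment at which its call begins. There is no depth.
- r.close_job(): hands the job in, once; it reports no verdict.
The state is a dict: "time_s": time; "joints": joint angles; "qd": joint speeds; "joint_torque": joint torques, N m; "tcp_pos": TCP position; "eef_rot": TCP orientation; "contact_force": force on the tool from outside, world axes, zero at the start; "moment": the same for the moment, N m; "gripper_width": finger opening in m.
Only numpy, scipy, OpenCV 4.12 (cv2) and the standard library are available. Lean on these libraries where they do the work, as an engineer would, in place of code of your own. Each camera call takes 0.05 s, during which the arm holds its last target.

## Working session

There is one attempt and no reset: what is moved stays moved. The work goes in short steps, Python scripts to look and compute and a tool call to move; the robot and the scene stay as the last step left them, time stands still between calls to the robot, and variables do not carry over. Pictures are saved under pics/ and viewed, and the job is handed in when it is done.

Besides the shell and the picture viewer there is one more tool, called after "Request:" by a JSON object that holds its "api" and its "payload". step_arm: Moves the arm, as the interface text tells. Its arguments: {"type":"object","properties":{"increments":{"type":"array","items":{"type":"array"}},"force":{"type":"number"}},"required":["increments"]}

```bash
mkdir -p pics; python3 - <<'E'
from plant import r
import cv2, json
print(r.get_state(), r.grip_depth)
for n in("scene","top"):
    c=r.capture(n); cv2.imwrite(f"pics/{n}0.png",c["color"][:,:,::-1]); print(n,c["intrinsics"],c["k1"],c["rvec"],c["tvec"])
E
```

```text
{'time_s': 0.0, 'joints': array([-5.25343059e+01,  2.05909473e+01,  6.34662841e-01, -2.04999580e-02,
       -7.01380364e+01, -1.65069793e+01]), 'qd': array([-0.01466055,  0.06284956, -0.01538533,  0.06045501,  0.02988941,
       -0.03604734]), 'joint_torque': array([-3.81296617e-03, -5.82713270e+01,  2.93045175e+01,  6.99667767e+00,
        6.91859706e-03, -1.54348954e-04]), 'tcp_pos': array([ 0.24124198, -0.62988563,  0.22563378]), 'eef_rot': array([ 1.79904090e+02, -8.32508143e-03, -1.59048259e+02]), 'contact_force': array([-0.11834986,  0.41412964,  0.72731604]), 'moment': array([ 0.02091287,  0.00691286, -0.01629805]), 'gripper_width': 0.0874698032614348} 0.0188
scene [[574.89446017   0.         323.79985045]
 [  0.         574.89446017 257.65216384]
 [  0.           0.           1.        ]] 0.049323206542670237 [ 0.75421111 -2.62118255  1.04640831] [0.48684578 0.20571511 1.32962892]
top [[493.21485666   0.         322.06475171]
 [  0.         493.21485666 237.29605123]
 [  0.           0.           1.        ]] -0.013255721093946663 [ 2.21738775 -2.17678052  0.08749757] [0.06463838 0.54097403 1.13204322]
```

View pics/scene0.png

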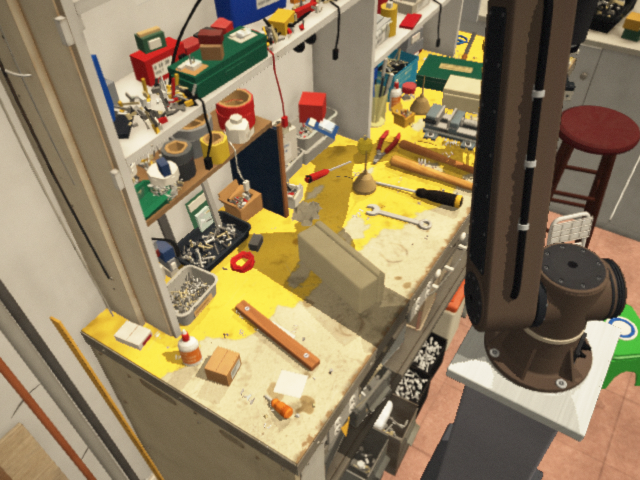

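View pics/top0.png

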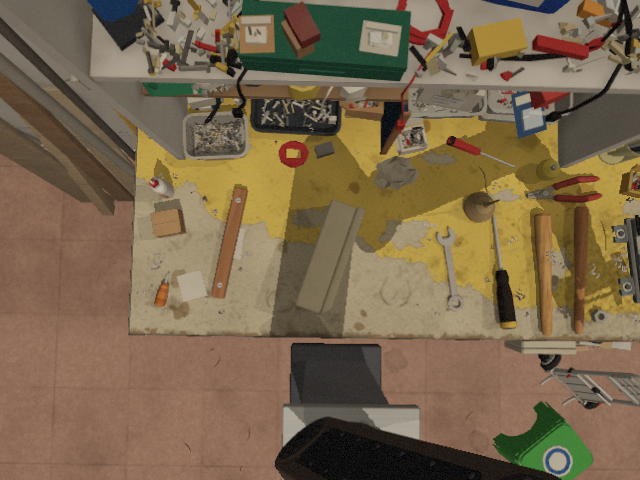

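The top view shows the box at about (297–362, 200–312), the strip from (240,187) to (219,297), the can at (480,207) and the spanner at (450,265). I'll enlarge it.

```bash
cat > h.py <<'E'
import numpy as np, cv2
from plant import r
def cam(n):
    c=r.capture(n); c["D"]=None; return c
def proj(c,P):
    R=cv2.Rodrigues(np.array(c["rvec"]))[0]; X=np.atleast_2d(P)@R.T+np.array(c["tvec"]).ravel()
    s=X[:,:2]/X[:,2:]; s=s*(1+c["k1"]*(s**2).sum(1,keepdims=True)); K=c["intrinsics"]
    return s*[K[0,0],K[1,1]]+K[:2,2]
def unproj(c,uv,z):
    K=c["intrinsics"]; D=np.array([c["k1"],0,0,0,0.])
    s=cv2.undistortPoints(np.array(uv,float).reshape(-1,1,2),K,D).reshape(-1,2)
    R=cv2.Rodrigues(np.array(c["rvec"]))[0]; t=np.array(c["tvec"]).ravel()
    d=np.c_[s,np.ones(len(s))]@R; o=-R.T@t
    return o+d*((np.broadcast_to(z,len(d))-o[2])/d[:,2])[:,None]
def crop(c,name,x0,y0,x1,y1,f):
    im=c["color"][y0:y1,x0:x1,::-1]; cv2.imwrite(f"pics/{name}.png",cv2.resize(im,None,fx=f,fy=f,interpolation=cv2.INTER_CUBIC))
E
python3 - <<'E'
from h import *
c=cam("top"); crop(c,"t1",200,170,400,320,4)
c=cam("scene"); crop(c,"s1",220,200,400,380,3)
E
```

```text
(no output)
```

View pics/t1.png

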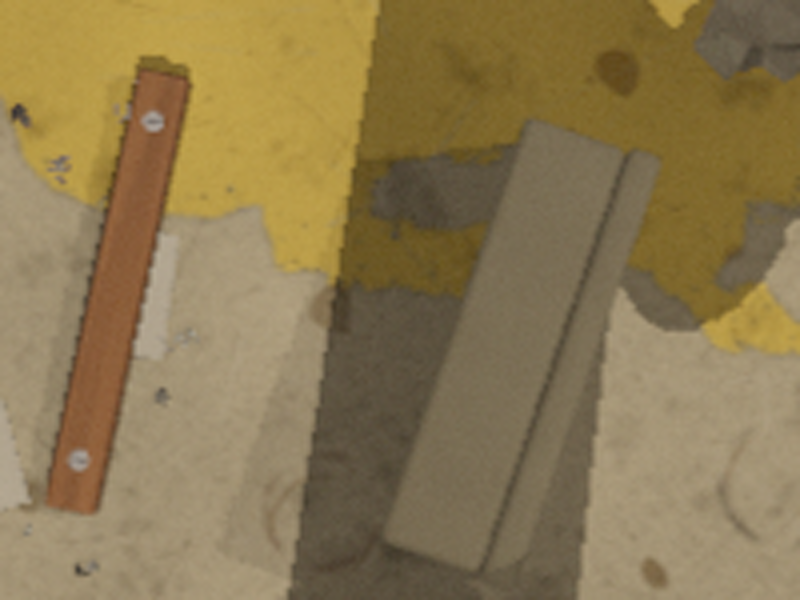

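View pics/s1.png

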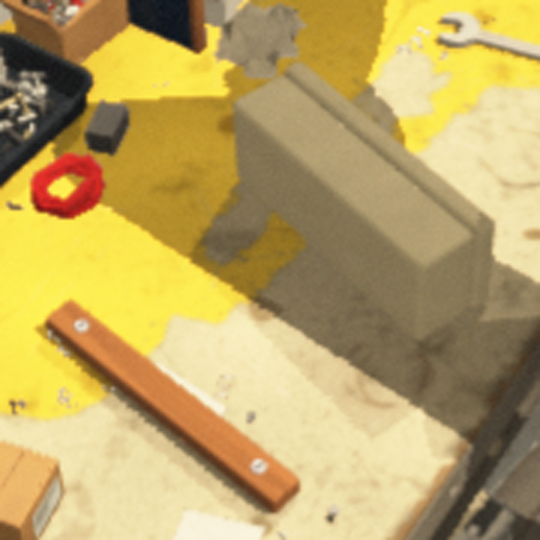

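```bash
python3 - <<'E'
from h import *
c=cam("top")
f=lambda a:np.array(a)/4.+[200,170]
np.set_printoptions(precision=4,suppress=True)
S=unproj(c,f([(140,70),(188,80),(98,513),(48,505)]),.02); print(S)
B=unproj(c,f([(530,120),(385,543),(658,155),(525,562),(628,150),(482,570)]),.1); print(B)
a=lambda d:np.degrees(np.arctan2(d[1],d[0]))
print(a(S[0]-S[3]),a(S[1]-S[2]),a(B[0]-B[1]),a(B[2]-B[3]),np.linalg.norm(B[0]-B[1]),np.linalg.norm(B[0]-B[2]))
print("table edge",unproj(c,[(150,334),(360,335)],0), "spanner,can",unproj(c,[(450,265),(480,207),(437,228),(455,308)],0))
d=cam("scene")
B2=unproj(d,np.array([(237,103),(417,264),(292,65),(493,220)])/3.+[220,200],.1);print(B2)
print(unproj(d,np.array([(65,302),(300,485),(273,508),(47,318)])/3.+[220,200],.02))
E
```

```text
[[0.6519 0.2797 0.02  ]
 [0.6466 0.2516 0.02  ]
 [0.3949 0.2963 0.02  ]
 [0.399  0.3251 0.02  ]]
[[ 0.6159  0.0548  0.1   ]
 [ 0.3866  0.1285  0.1   ]
 [ 0.5982 -0.015   0.1   ]
 [ 0.3778  0.0535  0.1   ]
 [ 0.6006  0.0013  0.1   ]
 [ 0.3732  0.0764  0.1   ]]
-10.181700111412356 -10.07372796441378 -17.837529288430982 -17.266719973598054 0.24084819035550692 0.07200549211349609
table edge [[ 0.3079  0.4703  0.    ]
 [ 0.3136 -0.0184  0.    ]] spanner,can [[ 0.4808 -0.2296  0.    ]
 [ 0.6204 -0.3015  0.    ]
 [ 0.5681 -0.1983  0.    ]
 [ 0.3799 -0.2416  0.    ]]
[[ 0.6117  0.0594  0.1   ]
 [ 0.3933  0.1346  0.1   ]
 [ 0.5978 -0.0045  0.1   ]
 [ 0.3654  0.0636  0.1   ]]
[[0.6496 0.2603 0.02  ]
 [0.3914 0.3072 0.02  ]
 [0.3975 0.3345 0.02  ]
 [0.6516 0.2812 0.02  ]]
```

```bash
cat >> h.py <<'E'
from scipy.spatial.transform import Rotation as Ro
def plan(p,yaw):
    s=r.get_state(); R=Ro.from_euler('xyz',s["eef_rot"],degrees=True); T=Ro.from_euler('xyz',[180,0,yaw],degrees=True)
    print("now",s["time_s"],s["tcp_pos"].round(4),s["eef_rot"].round(2),s["contact_force"].round(1))
    print("shift",R.inv().apply(np.array(p)-s["tcp_pos"]).round(4),"rot",(R.inv()*T).as_rotvec().round(4))
E
python3 -c "
from h import *
plan([.4625,-.030,.2],-107.5)"
```

```text
now 0.3 [ 0.2414 -0.6302  0.2262] [ 179.97   -0.   -159.04] [0.4 0.2 0.4]
shift [-0.4212  0.4814  0.0265] rot [ 6.000e-04  2.000e-04 -8.996e-01]
```

Request:
{"api": "step_arm", "payload": {"increments": [[[-0.04, 0.046, 0], [0, 0, -0.09], 0], [[-0.06, 0.07, 0], [0, 0, -0.18], 0], [[-0.09, 0.1, 0], [0, 0, -0.27], 0], [[-0.12, 0.135, 0], [0, 0, -0.36], 0], [[-0.15, 0.17, 0], [0, 0, -0.45], 0], [[-0.18, 0.205, 0], [0, 0, -0.54], 0], [[-0.21, 0.24, 0], [0, 0, -0.63], 0], [[-0.24, 0.275, 0], [0, 0, -0.72], 0], [[-0.27, 0.31, 0], [0, 0, -0.81], 0], [[-0.3, 0.345, 0], [0, 0, -0.9], 0]]}}

```text
time_s: 1.3
tcp_pos: [0.3984, -0.1991, 0.2269]
eef_rot: [-179.9, 0.0, -107.3]
contact_force: [1.7, -0.7, -0.2]
gripper_width: 0.0877
```

```bash
python3 -c "
from h import *
plan([.4625,-.030,.2],-107.5)"
```

```text
now 1.3 [ 0.3984 -0.1991  0.2269] [-1.7994e+02  2.0000e-02 -1.0727e+02] [ 1.7 -0.7 -0.2]
shift [-0.1805 -0.011   0.027 ] rot [-0.001   0.0003  0.004 ]
```

Request:
{"api": "step_arm", "payload": {"increments": [[[-0.04, -0.003, 0], [0, 0, 0.004], 0], [[-0.08, -0.006, 0], [0, 0, 0.004], 0], [[-0.12, -0.01, 0], [0, 0, 0.004], 0], [[-0.155, -0.011, 0], [0, 0, 0.004], 0], [[-0.18, -0.011, 0], [0, 0, 0.004], 0], [[-0.18, -0.011, 0.03], [0, 0, 0.004], 0], [[-0.18, -0.011, 0.07], [0, 0, 0.004], 0], [[-0.18, -0.011, 0.11], [0, 0, 0.004], 0], [[-0.18, -0.011, 0.14], [0, 0, 0.004], 0], [[-0.18, -0.011, 0.14], [0, 0, 0.004], 0]]}}

```text
time_s: 2.3
tcp_pos: [0.4598, -0.0332, 0.0833]
eef_rot: [179.7, -0.2, -107.7]
contact_force: [-0.8, -0.3, 0.7]
gripper_width: 0.0875
```

```bash
python3 -c "
from h import *
plan([.4625,-.030,.085],-107.5)
c=cam('top'); crop(c,'t2',200,150,400,340,4)"
```

```text
now 2.3 [ 0.4598 -0.0332  0.0833] [ 179.65   -0.22 -107.74] [-0.8 -0.3  0.7]
shift [-0.0038 -0.0016 -0.0017] rot [ 0.0061 -0.0039 -0.0042]
```

View pics/t2.png

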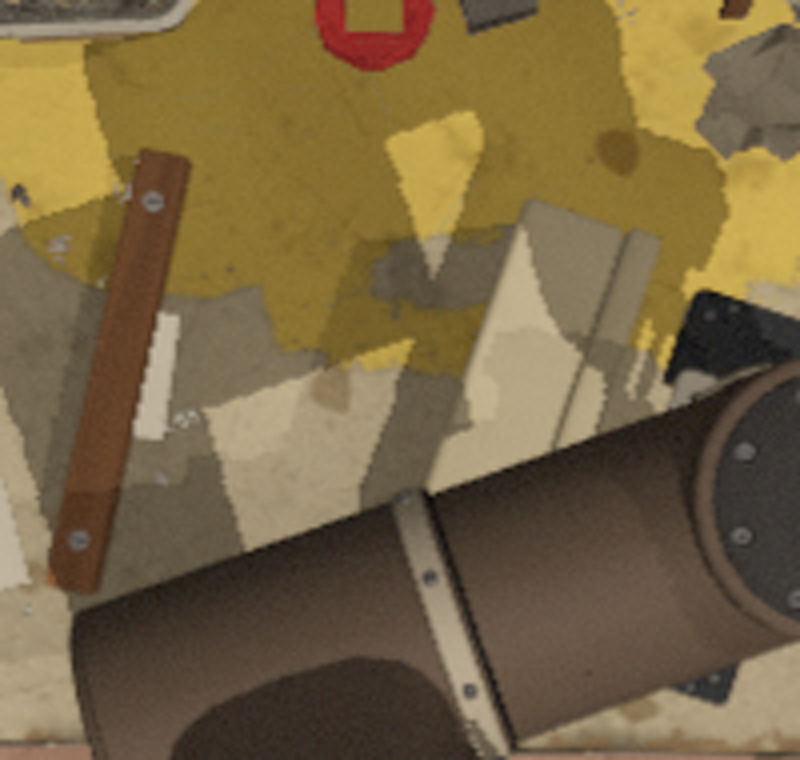

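The top view shows the forearm covering the lower half of the box, around (300,620) in the crop. I'll check its height in the scene view.

```bash
python3 -c "
from h import *
c=cam('scene'); crop(c,'s2',180,80,580,380,2)"
```

```text
(no output)
```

View pics/s2.png

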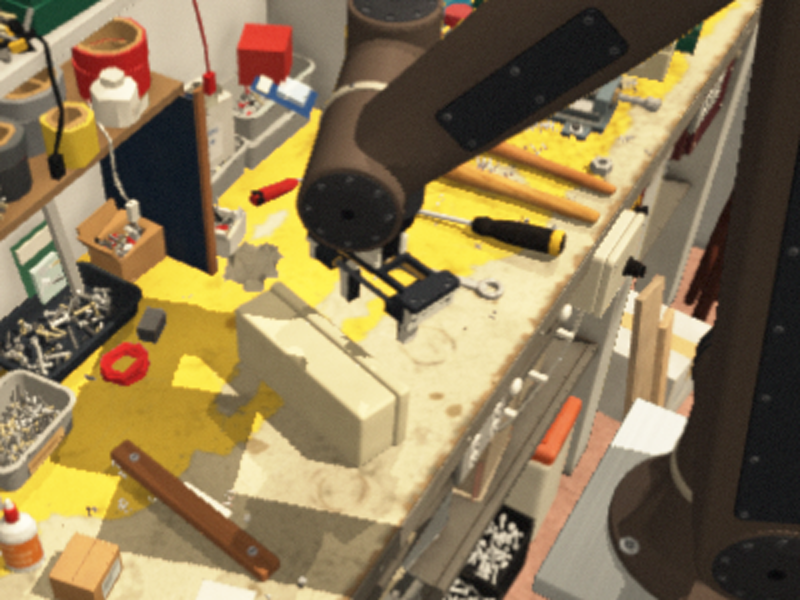

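The elbow is well clear and the open fingers face the lid side. Now I'll push to tip the box.

Request:
{"api": "step_arm", "payload": {"increments": [[[-0.01, -0.001, -0.002], [0, 0, 0], 0], [[-0.02, -0.001, -0.002], [0, 0, 0], 0], [[-0.03, -0.001, -0.002], [0, 0, 0], 0], [[-0.036, -0.001, -0.002], [0, 0, 0], 0], [[-0.042, -0.001, -0.002], [0, 0, 0], 0], [[-0.048, -0.001, -0.002], [0, 0, 0], 0], [[-0.054, -0.001, -0.002], [0, 0, 0], 0], [[-0.06, -0.001, -0.002], [0, 0, 0], 0], [[-0.06, -0.001, -0.002], [0, 0, 0], 0]]}}

```text
time_s: 3.3
tcp_pos: [0.4818, 0.0242, 0.0888]
eef_rot: [180.0, -0.1, -107.7]
contact_force: [-0.2, -4.2, 3.9]
gripper_width: 0.0879
```

```bash
python3 -c "
from h import *
plan([.4625,-.030,.085],-107.5)
c=cam('scene'); crop(c,'s3',180,80,580,380,2)"
```

```text
now 3.3 [0.4818 0.0242 0.0888] [ 1.7998e+02 -7.0000e-02 -1.0770e+02] [-0.2 -4.2  3.9]
shift [0.0575 0.0019 0.0038] rot [ 0.0003 -0.0012 -0.0035]
```

View pics/s3.png

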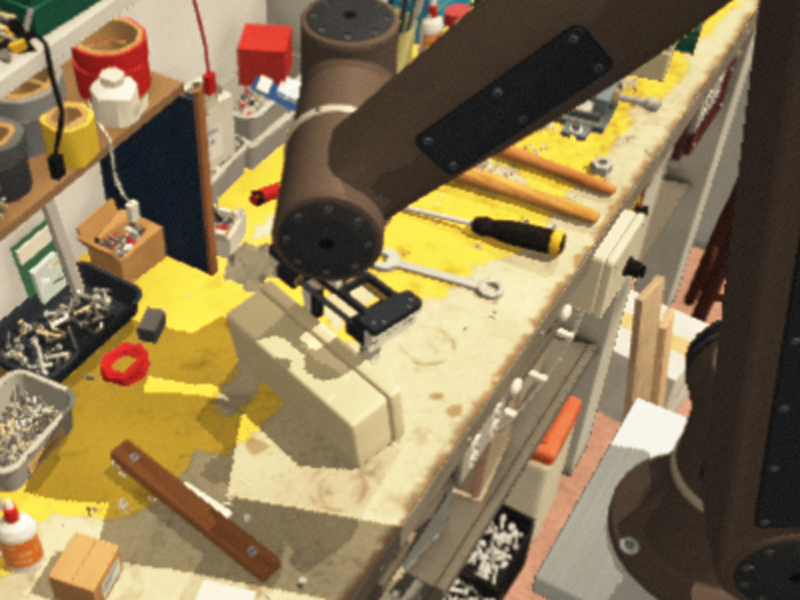

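The box is tilting (its top edge has moved left to about (235,315)) and its lower edge hasn't slid. I'll keep pushing.

Request:
{"api": "step_arm", "payload": {"increments": [[[-0.006, 0, 0], [0, 0, 0], 0], [[-0.012, 0, 0], [0, 0, 0], 0], [[-0.018, 0, 0], [0, 0, 0], 0], [[-0.024, 0, 0], [0, 0, 0], 0], [[-0.028, 0, 0], [0, 0, 0], 0], [[-0.032, 0, 0], [0, 0, 0], 0], [[-0.036, 0, 0], [0, 0, 0], 0], [[-0.036, 0, 0], [0, 0, 0], 0], [[-0.036, 0, 0], [0, 0, 0], 0]]}}

```text
time_s: 4.25
tcp_pos: [0.4953, 0.0575, 0.0939]
eef_rot: [-179.6, 0.0, -107.6]
contact_force: [-14.3, -12.6, 50.5]
gripper_width: 0.0874
```

```bash
python3 -c "
from h import *
plan([.4625,-.030,.085],-107.5)
c=cam('scene'); crop(c,'s4',180,80,580,380,2)"
```

```text
now 4.25 [0.4953 0.0575 0.0939] [-1.7965e+02  3.0000e-02 -1.0760e+02] [-14.3 -12.6  50.5]
shift [0.0933 0.0049 0.0089] rot [-0.0062  0.0005 -0.0017]
```

View pics/s4.png

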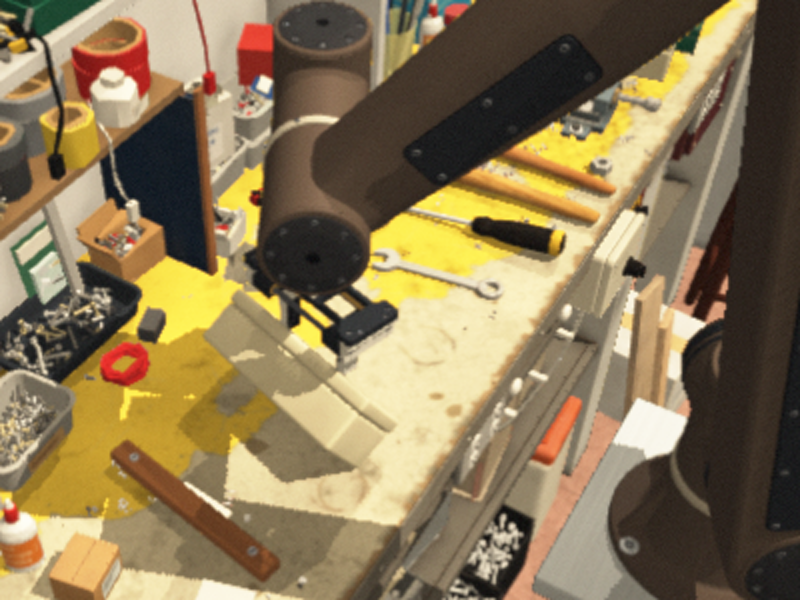

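The box is at about 35–38° with its far edge still in place. The fingertips are dragging down on the rising lid face (50 N vertical). I'll follow the arc upward while pushing.

Request:
{"api": "step_arm", "payload": {"increments": [[[0, 0, -0.005], [0, 0, 0], 0], [[-0.002, 0, -0.009], [0, 0, 0], 0], [[-0.005, 0, -0.012], [0, 0, 0], 0], [[-0.009, 0, -0.014], [0, 0, 0], 0], [[-0.009, 0, -0.014], [0, 0, 0], 0]]}}

```text
time_s: 4.8
tcp_pos: [0.4959, 0.068, 0.1024]
eef_rot: [180.0, -0.0, -107.7]
contact_force: [0.3, 0.4, -0.4]
gripper_width: 0.0878
```

```bash
python3 -c "
from h import *
plan([.4625,-.030,.085],-107.5)
c=cam('scene'); crop(c,'s5',180,80,580,380,2)"
```

```text
now 4.8 [0.4959 0.068  0.1024] [ 179.99   -0.   -107.67] [ 0.3  0.4 -0.4]
shift [0.1035 0.0021 0.0174] rot [ 0.0001 -0.     -0.0029]
```

View pics/s5.png

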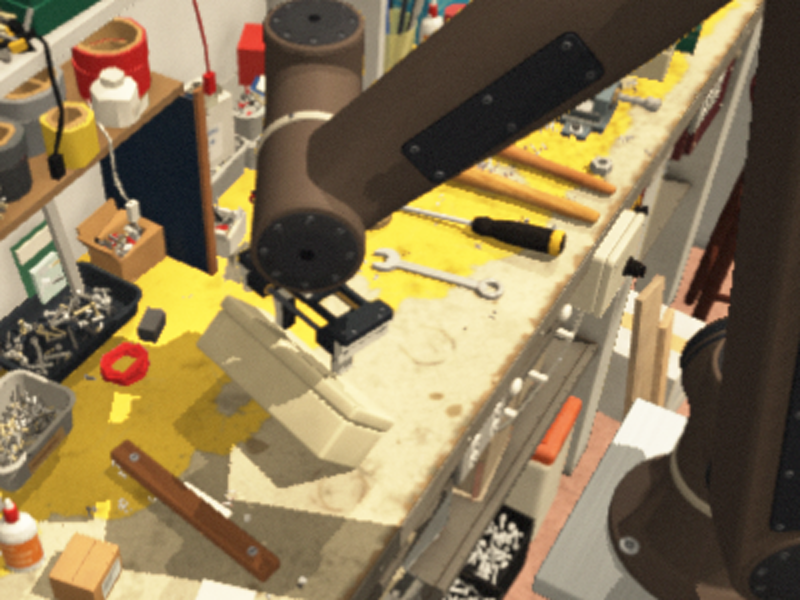

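Request:
{"api": "step_arm", "payload": {"increments": [[[-0.005, 0, -0.003], [0, 0, 0], 0], [[-0.01, 0, -0.005], [0, 0, 0], 0], [[-0.01, 0, -0.005], [0, 0, 0], 0], [[-0.01, 0, -0.005], [0, 0, 0], 0], [[-0.01, 0, -0.005], [0, 0, 0], 0]]}}

```text
time_s: 5.35
tcp_pos: [0.4985, 0.0767, 0.1074]
eef_rot: [180.0, -0.0, -107.7]
contact_force: [0.0, -0.1, -1.2]
gripper_width: 0.0878
```

```bash
python3 -c "
from h import *
plan([.4625,-.030,.085],-107.5)
c=cam('scene'); crop(c,'s6',180,80,580,380,2)"
```

```text
now 5.35 [0.4985 0.0767 0.1074] [ 1.7999e+02 -1.0000e-02 -1.0770e+02] [ 0.  -0.1 -1.2]
shift [0.1126 0.0018 0.0225] rot [ 0.0002 -0.0001 -0.0036]
```

View pics/s6.png

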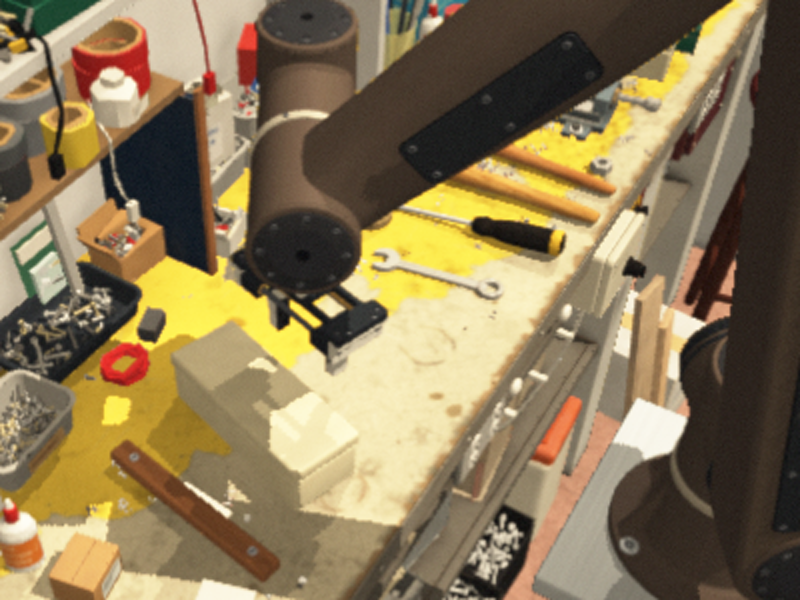

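The box now stands on its base with the lid up. I'll back off, then measure.

Request:
{"api": "step_arm", "payload": {"increments": [[[0.02, 0, 0], [0, 0, 0], 0], [[0.04, 0, 0], [0, 0, 0], 0], [[0.06, 0, 0], [0, 0, 0], 0], [[0.06, 0, 0], [0, 0, 0], 0]]}}

```text
time_s: 5.8
tcp_pos: [0.4788, 0.0174, 0.1074]
eef_rot: [179.9, -0.0, -107.8]
contact_force: [-0.0, 0.7, 0.2]
gripper_width: 0.0877
```

```bash
python3 -c "
from h import *
plan([.4625,-.030,.085],-107.5)
c=cam('top'); crop(c,'t7',200,150,400,340,4)
c=cam('scene'); crop(c,'s7',240,220,380,350,5)"
```

```text
now 5.8 [0.4788 0.0174 0.1074] [ 1.7994e+02 -3.0000e-02 -1.0782e+02] [-0.   0.7  0.2]
shift [0.0501 0.001  0.0224] rot [ 0.001  -0.0005 -0.0055]
```

View pics/s7.png

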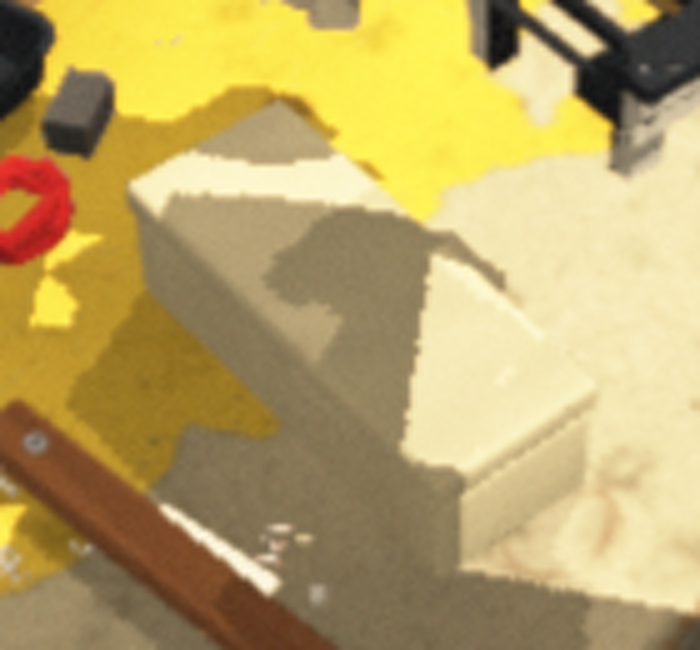

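View pics/t7.png

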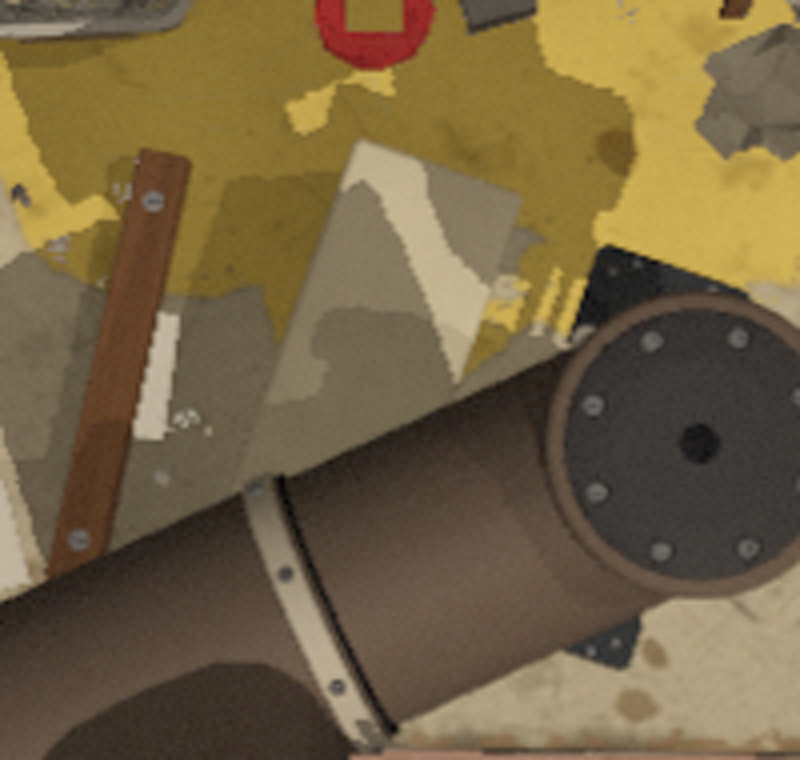

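```bash
python3 - <<'E'
from h import *
np.set_printoptions(precision=4,suppress=True)
c=cam("top");d=cam("scene")
print(unproj(c,np.array([(362,141),(521,197),(245,480)])/4.+[200,150],.078))
A=unproj(d,np.array([(130,185),(278,100),(597,385),(465,477)])/5.+[240,220],.078);print(A,A.mean(0))
a=lambda e:np.degrees(np.arctan2(e[1],e[0]));print(a(A[0]-A[3]),a(A[1]-A[2]))
E
```

```text
[[0.65   0.1476 0.078 ]
 [0.6206 0.059  0.078 ]
 [0.4615 0.2075 0.078 ]]
[[0.6498 0.1515 0.078 ]
 [0.6211 0.0629 0.078 ]
 [0.3877 0.1413 0.078 ]
 [0.4114 0.2196 0.078 ]] [0.5175 0.1438 0.078 ]
-15.954204475418399 -18.560499565587623
```

Box centre is about (0.517, 0.143) with yaw −17.5°. The strip yaw is −10.1°. I'll turn the gripper parallel to the strip, lower it, and push along the strip's normal.

```bash
python3 -c "
from h import *
plan([.498,.040,.035],-100.1)"
```

```text
now 6.0 [0.4806 0.0197 0.1077] [-1.7998e+02  2.0000e-02 -1.0772e+02] [ 0.4  0.5 -0.2]
shift [-0.0246 -0.0103  0.0727] rot [-0.0004  0.0003 -0.1329]
```

Request:
{"api": "step_arm", "payload": {"increments": [[[-0.005, -0.01, 0], [0, 0, -0.066], 0], [[-0.01, -0.01, 0], [0, 0, -0.133], 0], [[-0.02, -0.01, 0.02], [0, 0, -0.133], 0], [[-0.02, -0.01, 0.045], [0, 0, -0.133], 0], [[-0.02, -0.01, 0.07], [0, 0, -0.133], 0], [[-0.02, -0.01, 0.072], [0, 0, -0.133], 0], [[-0.02, -0.01, 0.072], [0, 0, -0.133], 0]]}}

```text
time_s: 6.7
tcp_pos: [0.4959, 0.0358, 0.0354]
eef_rot: [179.9, -0.1, -100.0]
contact_force: [-0.7, 0.4, 0.8]
gripper_width: 0.0878
```

```bash
python3 -c "
from h import *
plan([.519,.162,.035],-100.1)
c=cam('scene'); crop(c,'s8',180,80,580,380,2)"
```

```text
now 6.7 [0.4959 0.0358 0.0354] [ 1.7993e+02 -7.0000e-02 -1.0004e+02] [-0.7  0.4  0.8]
shift [-0.1283 -0.0007  0.0002] rot [ 0.0012 -0.0012  0.001 ]
```

View pics/s8.png

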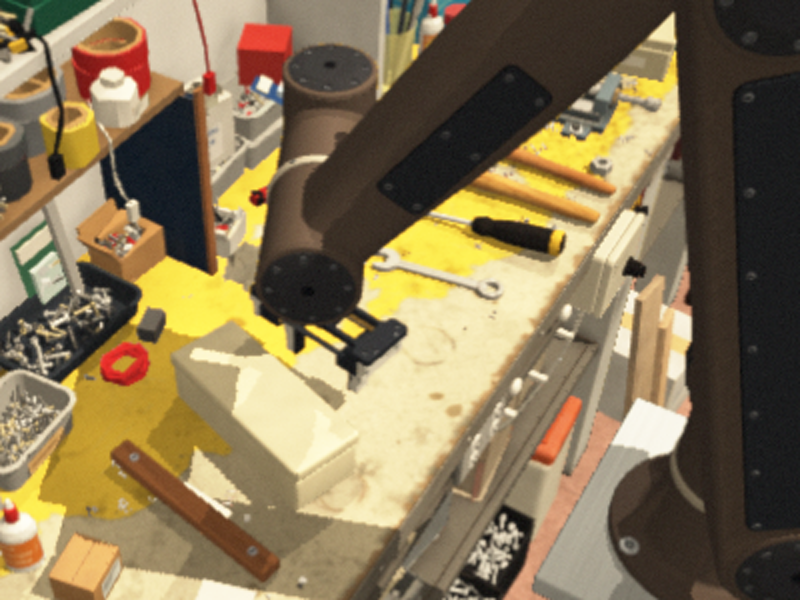

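Request:
{"api": "step_arm", "payload": {"increments": [[[-0.012, 0, 0], [0, 0, 0], 0], [[-0.024, 0, 0], [0, 0, 0], 0], [[-0.036, 0, 0], [0, 0, 0], 0], [[-0.046, 0, 0], [0, 0, 0], 0], [[-0.056, 0, 0], [0, 0, 0], 0], [[-0.066, 0, 0], [0, 0, 0], 0], [[-0.076, 0, 0], [0, 0, 0], 0], [[-0.086, 0, 0], [0, 0, 0], 0], [[-0.096, 0, 0], [0, 0, 0], 0], [[-0.106, 0, 0], [0, 0, 0], 0]]}}

```text
time_s: 7.75
tcp_pos: [0.5137, 0.1391, 0.036]
eef_rot: [179.9, -0.2, -100.1]
contact_force: [-2.0, -10.7, 8.7]
gripper_width: 0.0878
```

```bash
python3 -c "
from h import *
plan([.519,.162,.035],-100.1)
c=cam('scene'); crop(c,'s9',180,80,580,380,2)
c=cam('top'); crop(c,'t9',200,150,400,340,4)"
```

```text
now 7.75 [0.5137 0.1391 0.036 ] [ 1.7992e+02 -1.7000e-01 -1.0007e+02] [ -2.  -10.7   8.7]
shift [-0.0235 -0.0012  0.001 ] rot [ 0.0014 -0.003   0.0005]
```

View pics/s9.png

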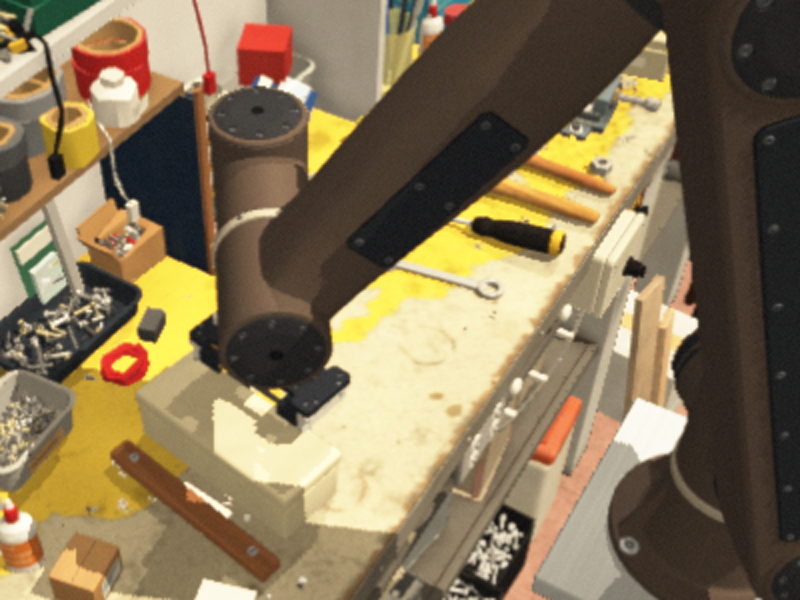

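View pics/t9.png

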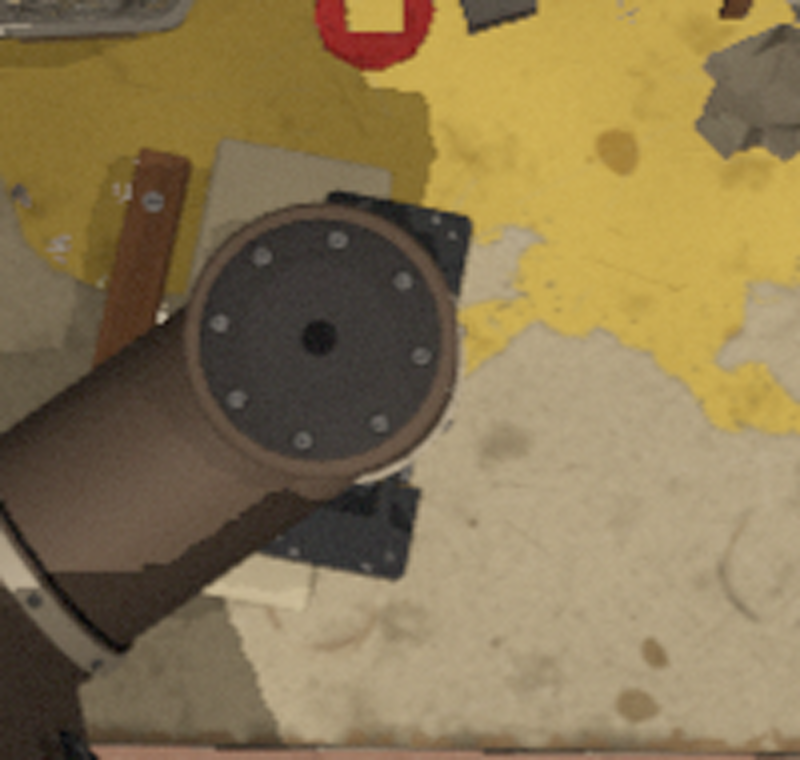

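The box is square to the strip with about 25 mm still to go. I'll continue gently.

Request:
{"api": "step_arm", "payload": {"increments": [[[-0.006, 0, 0], [0, 0, 0], 0], [[-0.011, 0, 0], [0, 0, 0], 0], [[-0.015, 0, 0], [0, 0, 0], 0], [[-0.018, 0, 0], [0, 0, 0], 0], [[-0.02, 0, 0], [0, 0, 0], 0]]}}

```text
time_s: 8.35
tcp_pos: [0.5172, 0.1585, 0.0357]
eef_rot: [179.9, -0.1, -100.1]
contact_force: [-2.0, -8.9, 7.2]
gripper_width: 0.0878
```

Request:
{"api": "step_arm", "payload": {"increments": [[[-0.001, 0, 0], [0, 0, 0], 0], [[-0.002, 0, 0], [0, 0, 0], 0]]}}

```text
time_s: 8.55
tcp_pos: [0.5175, 0.1604, 0.0357]
eef_rot: [179.9, -0.1, -100.1]
contact_force: [-1.8, -9.0, 6.2]
gripper_width: 0.0877
```

Request:
{"api": "step_arm", "payload": {"increments": [[[-0.001, 0, 0], [0, 0, 0], 0], [[-0.002, 0, 0], [0, 0, 0], 0]]}}

```text
time_s: 8.75
tcp_pos: [0.5178, 0.1623, 0.0357]
eef_rot: [179.9, -0.1, -100.1]
contact_force: [-1.4, -8.5, 6.7]
gripper_width: 0.0875
```

Request:
{"api": "step_arm", "payload": {"increments": [[[-0.001, 0, 0], [0, 0, 0], 0], [[-0.002, 0, 0], [0, 0, 0], 0]]}}

```text
time_s: 8.95
tcp_pos: [0.5176, 0.163, 0.0357]
eef_rot: [179.9, -0.2, -100.2]
contact_force: [-2.5, -17.5, 11.4]
gripper_width: 0.0878
```

Request:
{"api": "step_arm", "payload": {"increments": [[[-0.001, 0, 0], [0, 0, 0], 0], [[-0.002, 0, 0], [0, 0, 0], 0]]}}

```text
time_s: 9.15
tcp_pos: [0.5172, 0.1634, 0.0358]
eef_rot: [179.8, -0.4, -100.3]
contact_force: [-3.1, -22.5, 15.7]
gripper_width: 0.0874
```

Force is rising, so it has met the strip. One more firm press to seat it.

Request:
{"api": "step_arm", "payload": {"increments": [[[-0.001, 0, 0], [0, 0, 0], 0], [[-0.002, 0, 0], [0, 0, 0], 0], [[-0.003, 0, 0], [0, 0, 0], 0], [[-0.003, 0, 0], [0, 0, 0], 0]]}}

```text
time_s: 9.55
tcp_pos: [0.5168, 0.1638, 0.0359]
eef_rot: [179.7, -0.5, -100.4]
contact_force: [-3.9, -31.3, 21.4]
gripper_width: 0.0876
```

```bash
python3 -c "
from h import *
plan([.519,.162,.035],-100.1)
c=cam('scene'); crop(c,'s10',200,220,380,370,4)"
```

```text
now 9.55 [0.5168 0.1638 0.0359] [ 179.7    -0.55 -100.36] [ -3.9 -31.3  21.4]
shift [ 0.0014 -0.0025  0.0009] rot [ 0.0053 -0.0095 -0.0045]
```

View pics/s10.png

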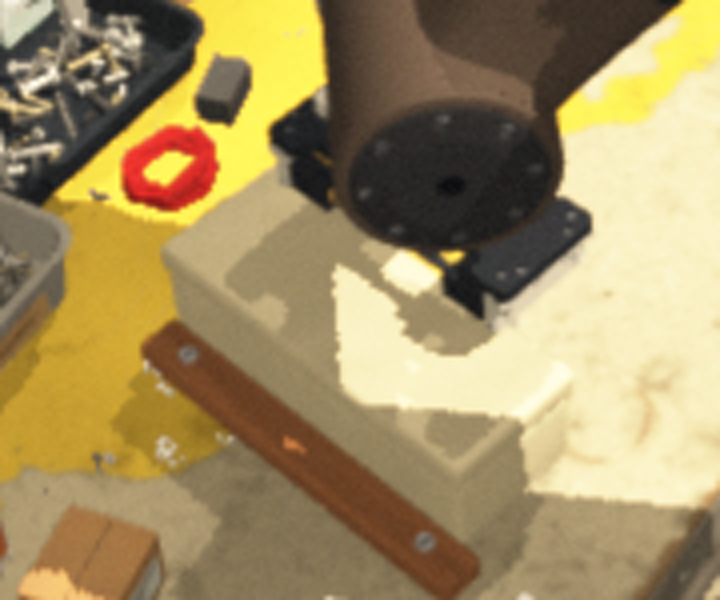

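The box side lies along the strip's near edge, from (175,325) to (475,560), with no gap visible. I'll retract slowly, then check.

Request:
{"api": "step_arm", "payload": {"increments": [[[0.005, 0, 0], [0, 0, 0], 0], [[0.01, 0, 0], [0, 0, 0], 0], [[0.02, 0, 0], [0, 0, 0], 0], [[0.04, 0, 0], [0, 0, 0], 0], [[0.07, 0, 0], [0, 0, 0], 0], [[0.1, 0, -0.03], [0, 0, 0], 0], [[0.12, 0, -0.07], [0, 0, 0], 0], [[0.16, 0, -0.11], [0, 0, 0], 0], [[0.2, 0, -0.15], [0, 0, 0], 0], [[0.24, 0, -0.17], [0, 0, 0], 0]]}}

```text
time_s: 10.6
tcp_pos: [0.4789, -0.0609, 0.2043]
eef_rot: [-179.8, 0.1, -100.0]
contact_force: [1.3, -0.1, 0.2]
gripper_width: 0.0873
```

Request:
{"api": "step_arm", "payload": {"increments": [[[0.04, 0, 0], [0, 0, 0], 0], [[0.08, 0, 0], [0, 0, 0], 0], [[0.12, 0, 0], [0, 0, 0], 0], [[0.16, 0.03, 0], [0, 0, 0], 0], [[0.2, 0.06, 0], [0, 0, 0], 0], [[0.24, 0.09, 0], [0, 0, 0], 0], [[0.24, 0.09, 0], [0, 0, 0], 0]]}}

```text
time_s: 11.3
tcp_pos: [0.3436, -0.2825, 0.2015]
eef_rot: [179.9, 0.0, -100.4]
contact_force: [0.2, -0.0, -0.0]
gripper_width: 0.0877
```

```bash
python3 -c "
from h import *
plan([.519,.162,.035],-100.1)
c=cam('scene'); crop(c,'s11',200,220,380,370,4)
cv2.imwrite('pics/s11f.png',c['color'][:,:,::-1])
c=cam('top'); crop(c,'t11',140,150,340,340,4)"
```

```text
now 11.3 [ 0.3436 -0.2825  0.2015] [ 1.7995e+02  2.0000e-02 -1.0035e+02] [ 0.2 -0.  -0. ]
shift [-0.4687 -0.0928  0.1666] rot [ 0.0009  0.0004 -0.0044]
```

View pics/s11.png

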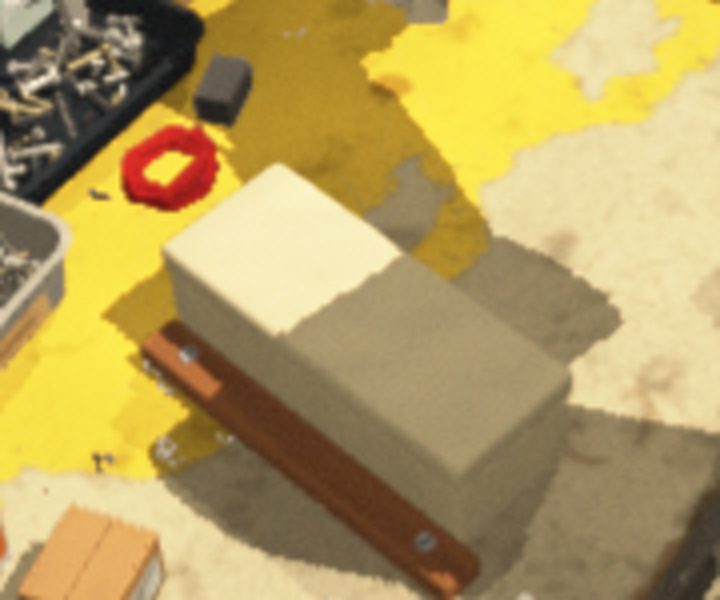

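View pics/t11.png

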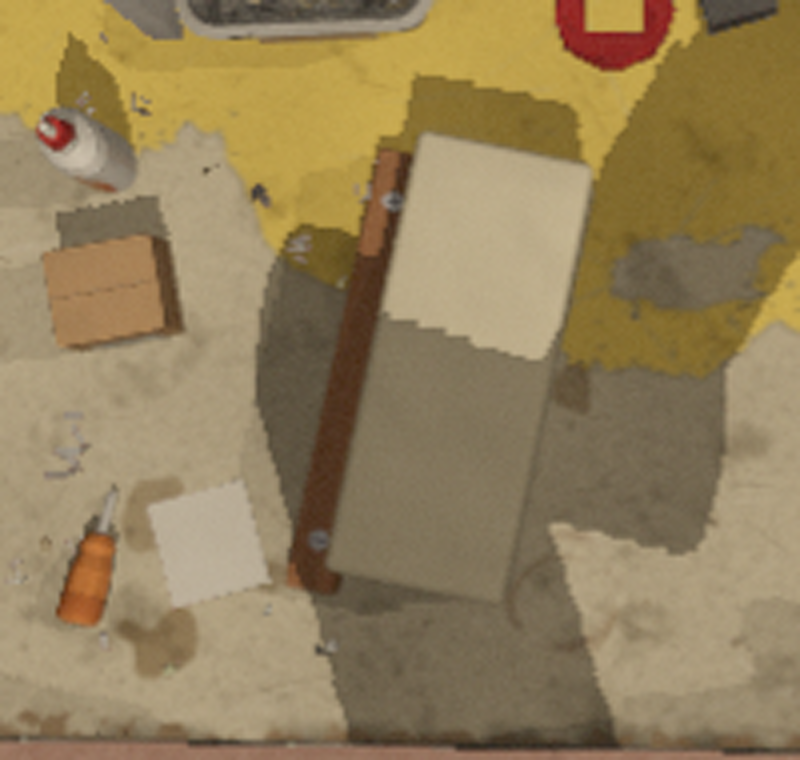

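View pics/s11f.png

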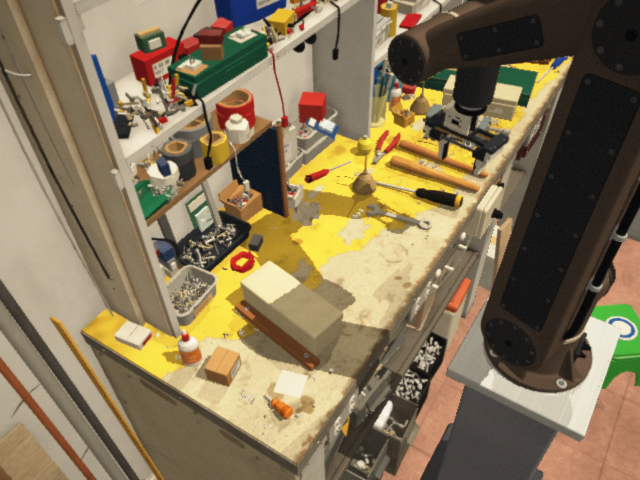

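The box stands lid up against the strip, and the other items look unmoved. I'll check flushness with numbers.

```bash
python3 - <<'E'
from h import *
np.set_printoptions(precision=4,suppress=True)
c=cam("top");d=cam("scene")
a=lambda e:np.degrees(np.arctan2(e[1],e[0]))
n=np.array([.175,.9845]);u=np.array([.9845,-.175]);P0=np.array([.523,.288])
for A in (unproj(c,np.array([(423,131),(592,168),(503,602),(328,570)])/4.+[140,150],.078),unproj(d,np.array([(163,247),(280,163),(572,377),(460,475)])/4.+[200,220],.078)):
    q=A[:,:2]-P0; print(A.mean(0),a(A[0]-A[3]),a(A[1]-A[2]),"normal offs",q@n,"along",q@u)
crop(c,'t12',205,170,265,300,6); crop(d,'s12',232,280,328,376,6)
E
```

```text
[0.5236 0.2219 0.078 ] -10.515959772631039 -10.220850589494288 normal offs [-0.0177 -0.1135 -0.1129 -0.0159] along [ 0.1358  0.1338 -0.1097 -0.111 ]
[0.5227 0.2265 0.078 ] -10.714171216105525 -11.367785311807618 normal offs [-0.0153 -0.1099 -0.1044 -0.0126] along [ 0.1341  0.1319 -0.1126 -0.1116]
```

View pics/s12.png

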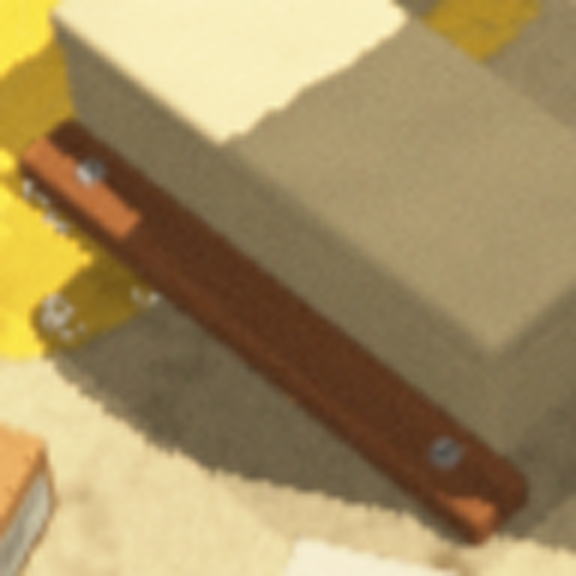

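Close, but there is a possible 0.3–0.6° difference. I'll fit the strip yaw and the box lid edges more precisely.

```bash
python3 - <<'E'
from h import *
c=cam("top")
a=lambda e:np.degrees(np.arctan2(e[1],e[0]))
im0=cv2.imread("pics/top0.png").astype(float)
def fit(im,z,pts,win=5):
    # subpixel max gradient along rows between two pixel points
    g=cv2.GaussianBlur(im,(0,0),.8); (x0,y0),(x1,y1)=pts; out=[]
    for y in range(int(y0),int(y1)+1):
        x=x0+(x1-x0)*(y-y0)/(y1-y0); xs=np.arange(int(round(x))-win,int(round(x))+win+1)
        G=np.abs(g[y,xs+1]-g[y,xs-1]).sum(1); k=G.argmax()
        if 0<k<len(xs)-1:
            o=.5*(G[k-1]-G[k+1])/(G[k-1]-2*G[k]+G[k+1]); out.append((xs[k]+o,y))
    P=unproj(c,out,z)[:,:2]
    for _ in range(4):
        k=np.polyfit(P[:,0],P[:,1],1); e=P[:,1]-np.polyval(k,P[:,0]); m=np.abs(e)<max(2*np.median(abs(e)),.0006); P=P[m]
    return np.degrees(np.arctan(k[0])),k,len(P),e.std()
print("strip R",R:=fit(im0,.02,[(246,193),(226,292)],4))
print("strip L",fit(im0,.02,[(233,193),(213,290)],4))
im1=c["color"][:,:,::-1].astype(float)
q=np.array([(423,131),(592,168),(503,602),(328,570)])/4.+[140,150]
print("lid L",L:=fit(im1,.078,[q[0]+[-1,5],q[3]+[1,-5]],4))
print("lid R",fit(im1,.078,[q[1]+[-1,5],q[2]+[1,-5]],4))
for x in(.42,.52,.64): print(x,(np.polyval(R[1],x)-np.polyval(L[1],x))*.985)
E
```

```text
strip R (np.float64(-10.6530228420044), array([-0.18810291,  0.3709412 ]), 82, np.float64(0.00021900135804030953))
strip L (np.float64(-10.369058422279602), array([-0.18297618,  0.40430842]), 61, np.float64(0.00031481534525328264))
lid L (np.float64(-10.632128107016314), array([-0.18772535,  0.37238355]), 90, np.float64(0.00019534688025482736))
lid R (np.float64(-10.992162231863887), array([-0.19423835,  0.27603817]), 75, np.float64(0.0002256050570088636))
0.42 -0.001576911716018998
0.52 -0.0016141013240296017
0.64 -0.0016587288536422825
```

The fits agree: strip face −10.65°, lid edge −10.63°, with a uniform offset inside calibration error, so it is flush. Handing in.

```bash
python3 - <<'E'
from h import *
c=cam("top"); a=cv2.imread("pics/top0.png")
print([unproj(c,[p],0)[0].round(3).tolist() for p in [(437,228),(455,308)]])
x=np.hstack([a[150:330,130:230],c["color"][150:330,130:230,::-1],a[150:330,410:530],c["color"][150:330,410:530,::-1]])
cv2.imwrite("pics/cmp.png",cv2.resize(x,None,fx=1.8,fy=1.8))
E
```

```text
[[0.568, -0.198, 0.0], [0.38, -0.242, 0.0]]
```

View pics/cmp.png

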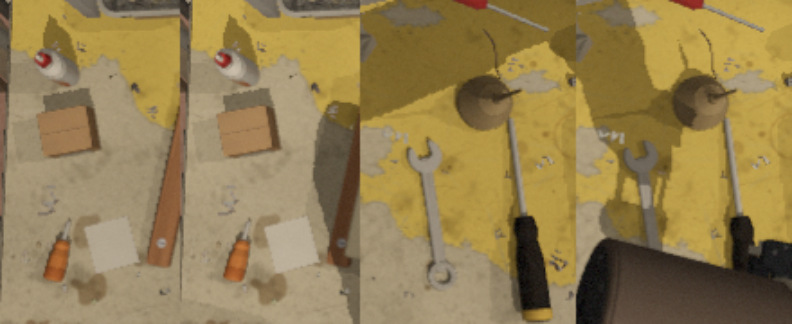

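```bash
python3 -c "
from h import *
print(r.close_job(), r.get_state()['time_s'])"
```

```text
the job is handed in; nothing more can be done
the job is handed in; nothing more can be done
```

The box stands on its base with the lid on top, its long side flush against the wooden strip. I tipped it left with the open fingers high on the lid face. Then I turned the gripper parallel to the strip, pushed the box across, pressed it home at about 30 N, and backed clear. The job was handed in at about 11.5 s.

- **Flushness:** in the last top view the strip face lies at −10.65° and the box's left lid edge at −10.63°. The measured offset is an even −1.6 mm along the length, which is within the calibration error. My first hand-read corners had suggested a difference of 0.3–0.6°, and the closer edge fit did not bear that out.
- **Strip behind the box:** the strip backs nearly all of the box's length. The box runs from −0.11 to +0.135 m along it, against the strip's ±0.13 m.
- **Force while tipping:** the wrist force briefly reached about 54 N because the fingertips dragged on the rising lid face. That is under the 120 N limit, and I raised the fingers to relieve it. It was fingertip contact as far as the picture showed, not the gripper's body.
- **Other things on the bench:** the bottle, carton, screwdriver and oil can look the same as in the first top view. The near end of the spanner was hidden by the arm in that last picture, but the end that shows had not moved.

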